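# Try the bur case lid, free its catch if caught, hold it open

## Task

Take the lid of the grey case by its handle and, before touching the catch knob, tug it gently upward to feel whether the hidden catch is holding it. If it is caught, lower the lid and turn the round knob clockwise to free the catch; if it is not caught, leave the knob alone. Then lift the lid by its handle to about half open (45 degrees) and finish still holding it there steadily in the gripper, since it falls shut by itself; leave the things standing round the case undisturbed.

Things in the scene. Friction and masses are not known exactly. Their poses are not given: they have to be found in the camera images.
- case: The fixed grey sheet-steel case, 170 mm deep (x) by 220 mm wide (y), 75 mm high; origin at the centre of its underside, x axis pointing from the front (robot side) to the hinge at the back, y to the left, z up. The front 42 mm of its top is a fixed deck carrying the catch knob; the aluminium lid covers the rest.
- lid (a joint): Lid angle, rad: 0 shut, grows as the front edge rises, stop at 1.25. The 0.3 kg lid (1.5 to 2 N at the handle) falls shut when let go. If caught (cannot be seen) it rises 0.03 rad (3.5 mm at the handle), then is held by a spring, about 3 N per mm at the handle, with a hard stop 7 mm on; more than 30 N bends the catch.
- lid_handle (a point): Centre of the handle: dark steel disc on edge, 26 mm diameter, 14 mm thick (along the case's y), on a 12 mm thick stem; pinched across its thickness from above it can turn between the pads. Lid shut: at x -30, y -35, z +102 mm in the case frame, 27 mm above the deck, 115 mm in front of and 28 mm above the hinge line, about which it swings. Its axes are the lid's (the case's when shut).
- lid_hinge (a point): Middle of the lid's hinge line, which runs along the case's y axis at x +85, z +74 mm in the case frame; fixed to the case.
- knob_centre (a point): Centre of the round upright steel catch knob, 28 mm diameter, 4 to 32 mm above the deck, at x -65, y +75, z +94 mm in the case frame. It rests at one of two stops 1.3 rad apart: anticlockwise (from above) caught, clockwise free; past the middle it snaps over and stays; 0.01 to 0.02 N m turns it. This point is fixed to the case and does not show the knob's turn.
- jar: Small brown jar with black cap, 40 mm diameter, 60 mm high, standing to the right of the case; bystander. Origin at the centre of its underside.
- pliers: Small red-handled pliers, 72 x 130 x 12 mm, lying to the left of the case; bystander. Origin at the centre of the underside.
- vice: Small grey bench vice, 37 x 24 x 38 mm, standing to the right of the case, further back; bystander. Origin at the centre of its underside.

How it is judged:
By the outcome, as a careful person would: the job done as asked, in the order asked, and still so for the second after the job is handed in, while the arm keeps its last pose, push and grip.
It also fails if it takes over 64 s, if anything falls off the work surface, if the arm or the gripper's body presses on something with over 40 N, if the wrist force passes 120 N, or if a joint passes its speed limit or range.

## Robot

A 6-joint arm with a two-finger parallel gripper is mounted at the origin on the work surface; the furniture and walls round the work are solid. World frame = base frame: x ahead of the robot, y to its left, z up, the work surface at z = 0. Lengths are in m, angles in rad, forces in N, time in s.
With the tool pointing down it reaches from about 0.35 to 0.975 m from the base axis. Payload 4.9 kg.
Tool frame: the origin (TCP) lies on the centre line of the jaws, within the pads' length; the fingertips stand manip.tip_reach ahead of it and the grasp point (between the pads) is the TCP (manip.tip_reach is the distance from the TCP to the fingertips, in m); z points along the fingers, y is the line along which they close (so a half turn about z gives the same grasp; the last joint's range is limited). The gripper opens to 85 mm and grips with 20 to 120 N. Pads are 22 mm wide; open, the fingers measure 114 mm over their backs; the gripper's body (76 mm by 85 mm) begins 54 mm behind the grasp point. The pads swing forward as they close: fully open they stand 13 mm farther back than shut.
Start: joints at [1.135, 0.053, 1.613, -0, 1.476, -0.119], TCP at [0.195, 0.594, 0.25] pointing down, gripper open.
Joint ranges: [-3.01, 3.01], [-1.01, 2.22], [0.06, 2.58], [-1.02, 4.17], [0.09, 2.62], [-3.14, 3.14]. Speed limits (rad/s): [2.57, 2.57, 3.14, 3.14, 3.14, 3.14].

## Interface

Orientations are given as a unit quaternion [w, x, y, z].
In Python, from plant import manip gives the robot as it stands. The module is installed in compiled form; this text tells all that it offers.
- The arm moves only by the tool move_arm, never from a script. Its argument "rows" is a list of rows, each a list of 7 numbers: the shift along the tool's x, y, z in cm, then the turn, a rotation vector about the tool's x, y, z in degrees, then the opening, from -1 (shut) to 1 (fully open). In form: [[tx, ty, tz, ax, ay, az, jaw], ...]. A call has 1 to 20 rows; each row shifts and turns the commanded pose from where the row before left it, along the tool's axes as they then stand; what a row does not reach is not made up. A row lasts 1/12 s, in which the tool goes at most 41.7 mm and 7.16 degrees, less where a joint would pass 70% of its speed; a pose out of reach is approached as far as the arm can. A call is refused whole if a number of a shift passes 4.17 or a number of a turn 7.16, either way. A call with a gripper value outside its range is refused whole. The fingers move at their own pace and stop on an object; the grip force is fixed at half the most. Time passes only in rows, so rows that do not move let the fingers close. It gives the time, the measured TCP pose, the force, the opening and the grip force at its end, in the units of the state.
- manip.state(): the state, without advancing time (a new reading comes with each control period).
- manip.grab_frame(name): name is "scene" or "top" or "wrist"; returns a dict with "img" (400x640x3 uint8, blue, green, red), "mtx" (3x3 intrinsics, pixels), "R" (3x3) and "t" (3): a world point X has camera coordinates R X + t. Camera axes: x right, y down, z forward; pixel columns grow to the right and rows downward; lengths in m; the calibration is good to about 2 mm. A picture is of the moment at which its call begins. There is no depth.
- manip.job_done(): hands the job in; it is judged then, once.
The state is a dict: "time": time; "joint_pos": joint angles; "joint_vel": joint speeds; "joint_efforts": joint torques, N m; "tool_pos": TCP position; "tool_rot": TCP orientation; "contact_force": force on the tool from outside, world axes, zero at the start; "ft_torque": the same for the moment, N m; "gripper_width": opening from 0.0 (shut) to 1.0 (fully open); "grasp_force": force on a finger pad.
Only numpy, scipy, OpenCV 4.12 (cv2) and the standard library are available. Lean on these libraries where they do the work, as an engineer would, in place of code of your own. Each camera call takes 0.05 s, during which the arm holds its last target. There are 200 camera calls.

## Working session

There is one attempt and no reset: what is moved stays moved. The work goes in short steps, Python scripts to look and compute and a tool call to move; the robot and the scene stay as the last step left them, time stands still between calls to the robot, and variables do not carry over. Pictures are saved under pics/ and viewed, at most 10 in all, crops included, and the job is handed in when it is done.

Besides the shell and the picture viewer there is one more tool, called after "Request:" as a command line: name --pt "numbers of a row" for each row, then --argument value for the rest. move_arm: Moves the arm, as the interface text tells. Its arguments: {"type":"object","properties":{"rows":{"type":"array","items":{"type":"array","items":{"type":"number"}}}},"required":["rows"]}

```bash
mkdir -p pics; cat > h.py <<'E'
import numpy as np,cv2,sys
from scipy.spatial.transform import Rotation as Rn
from plant import manip
def ray(f,u,v):
    d=f["R"].T@np.linalg.inv(f["mtx"])@np.array([u,v,1.]); c=-f["R"].T@f["t"]; return c,d
def atz(f,u,v,z):
    c,d=ray(f,u,v); return c+d*(z-c[2])/d[2]
def proj(f,X):
    p=f["mtx"]@(f["R"]@np.asarray(X,float)+f["t"]); return p[:2]/p[2]
E
python3 - <<'E'
from h import *
import pickle
fr={n:manip.grab_frame(n) for n in("scene","top","wrist")}
pickle.dump(fr,open("fr.pkl","wb"))
for n,f in fr.items(): cv2.imwrite(f"pics/{n}0.png",f["img"]); print(n,-f["R"].T@f["t"],f["R"].round(2).tolist(),f["mtx"][0,0])
print(manip.state(),manip.tip_reach)
E
```

```text
scene [ 0.09742637 -0.8082108   0.60282435] [[0.81, -0.59, -0.03], [-0.33, -0.41, -0.85], [0.49, 0.7, -0.52]] 481.78097010282386
top [ 0.48427967 -0.1361302   1.21388869] [[0.01, -1.0, 0.02], [-1.0, -0.01, -0.09], [0.09, -0.01, -1.0]] 504.10580107728396
wrist [0.12689694 0.61598328 0.37270878] [[0.31, 0.95, -0.0], [0.91, -0.3, 0.28], [0.26, -0.09, -0.96]] 329.7263106270929
{'time': 0.15, 'joint_pos': array([ 1.13501584e+00,  5.32117518e-02,  1.61398845e+00,  3.14424242e-05,
        1.47601681e+00, -1.19008457e-01]), 'joint_vel': array([-0.00031143, -0.00133937, -0.00490276,  0.0005732 ,  0.00093336,
        0.00083535]), 'joint_efforts': array([ 2.37626818e-04, -3.94241095e+01, -3.70721912e+01, -7.26265580e-05,
        4.60820884e-03, -2.74639439e-05]), 'tool_pos': array([0.19448782, 0.5934816 , 0.24933548]), 'tool_rot': array([-2.37467764e-04,  1.57726060e-01,  9.87482572e-01, -7.76848463e-04]), 'contact_force': array([ 0.29512011,  0.6921248 , -0.73713495]), 'ft_torque': array([0.00886639, 0.02137389, 0.02220158]), 'grasp_force': 0.0, 'gripper_width': 0.9996596602344455} 0.019
```

View pics/top0.png

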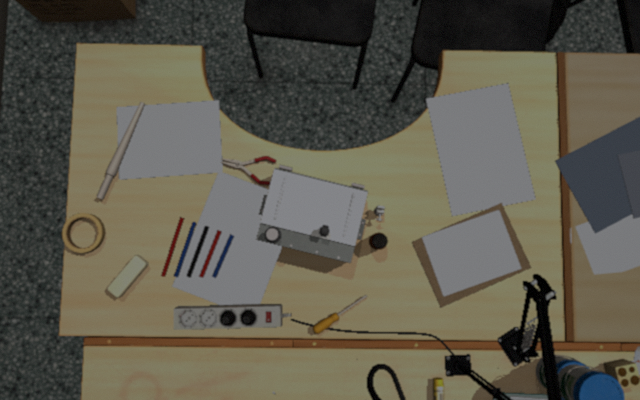

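View pics/scene0.png

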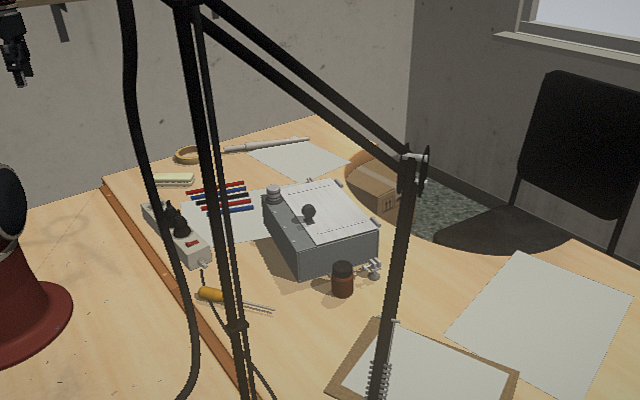

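The top view shows the case around (312,215), with the knob at about (272,235), handle (324,231), jar (378,241), vice (376,213) and pliers (255,168). The scene view shows the same items, and the lamp arm crosses well in front. Next I'll enlarge both.

```bash
python3 - <<'E'
import cv2
t=cv2.imread("pics/top0.png")[150:270,235:395]; cv2.imwrite("pics/topc.png",cv2.resize(t,None,fx=5,fy=5,interpolation=cv2.INTER_CUBIC))
t=cv2.imread("pics/scene0.png")[170:290,245:405]; cv2.imwrite("pics/scenec.png",cv2.resize(t,None,fx=5,fy=5,interpolation=cv2.INTER_CUBIC))
E
```

```text
(no output)
```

View pics/topc.png

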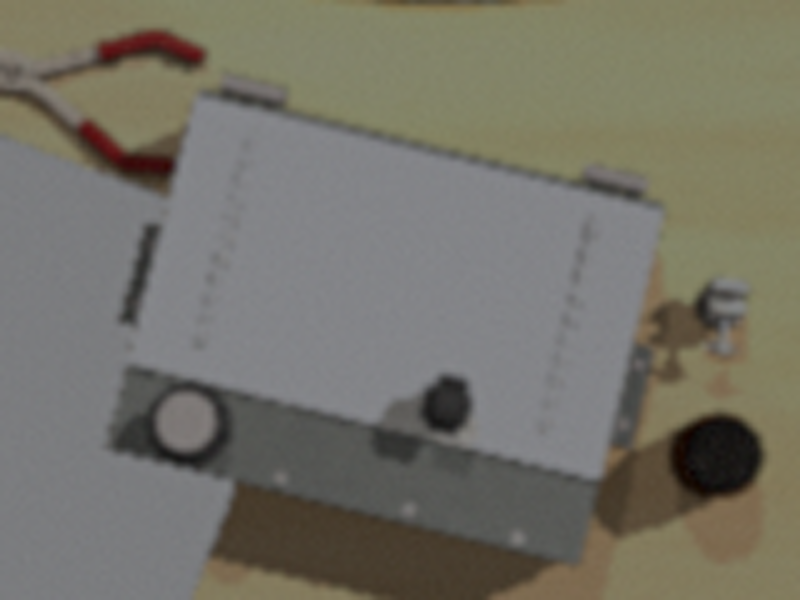

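View pics/scenec.png

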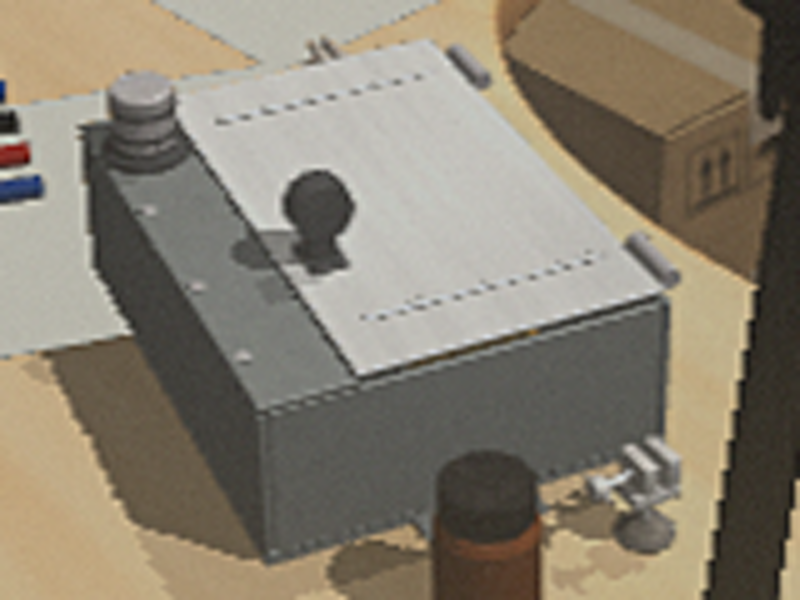

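The crops show the case corners, the knob top (187,422 top / 140,88 scene) and the disc (446,405 / 318,205) clearly. I'll fit the pose from both views.

```bash
python3 - <<'E'
from h import *
import pickle
from scipy.optimize import least_squares
fr=pickle.load(open("fr.pkl","rb"))
px=lambda p,o:((np.array(p)+.5)/5-.5+o)
T=np.array([235,150]);S=np.array([245,170])
obs=[("top",(-.085,.11,.075),(112,447)),("top",(-.085,-.11,.075),(580,560)),("top",(.085,-.11,.076),(661,207)),("top",(.085,.11,.076),(199,95)),
("top",(-.065,.075,.107),(187,422)),("top",(-.03,-.035,.105),(446,405)),
("scene",(-.03,-.035,.102),(318,205)),("scene",(-.065,.075,.107),(140,88)),("scene",(-.085,-.11,.075),(260,412)),("scene",(-.085,-.11,0),(270,560)),("scene",(.085,-.11,.075),(665,295))]
def W(q,X):c,s=np.cos(q[2]),np.sin(q[2]);return np.array([q[0]+c*X[0]-s*X[1],q[1]+s*X[0]+c*X[1],X[2]])
def res(q):return np.concatenate([proj(fr[n],W(q,X))-px(p,T if n=="top" else S) for n,X,p in obs])
r=least_squares(res,[.5,-.1,-.2],loss="soft_l1");q=r.x
print(q,np.degrees(q[2]));print(res(q).reshape(-1,2).round(1).tolist())
for n,X in dict(handle=(-.03,-.035,.102),knob=(-.065,.075,.094),hinge=(.085,0,.074)).items():print(n,W(q,X).round(4),np.hypot(*W(q,X)[:2]))
j=px((718,455),T);print("jar",atz(fr["top"],*j,.06)); v=px((722,300),T);print("vice",atz(fr["top"],*v,.035))
R=Rn.from_quat(manip.state()["tool_rot"],scalar_first=True);print(R.as_matrix().round(3))
E
```

```text
[ 0.56497762 -0.13245935 -0.22209186] -12.724926235417849
[[-1.1, 0.5], [0.4, 0.9], [1.2, -1.6], [-0.3, -1.8], [-0.0, 0.1], [0.7, -0.3], [-0.3, 0.2], [-0.5, -0.4], [-0.6, -0.8], [-0.6, 1.5], [1.7, -0.9]]
handle [ 0.528 -0.16   0.102] 0.5517124026184876
knob [ 0.5181 -0.045   0.094 ] 0.5200436007262558
hinge [ 0.6479 -0.1512  0.074 ] 0.6652950109594851
jar [ 0.50796525 -0.28402014  0.06      ]
vice [ 0.58118106 -0.28891126  0.035     ]
[[-0.95   0.312 -0.001]
 [ 0.312  0.95  -0.001]
 [ 0.    -0.002 -1.   ]]
```

Request:
move_arm --pt "-2.75 -3.05 0 0 0 0 1" --pt "-2.75 -3.05 0 0 0 0 1" --pt "-2.75 -3.05 0 0 0 0 1" --pt "-2.75 -3.05 0 0 0 0 1" --pt "-2.75 -3.05 0 0 0 0 1" --pt "-2.75 -3.05 0 0 0 0 1" --pt "-2.75 -3.05 0 0 0 0 1" --pt "-2.75 -3.05 0 0 0 0 1" --pt "-2.75 -3.05 0 0 0 0 1" --pt "-2.75 -3.05 0 0 0 0 1" --pt "-2.75 -3.05 0 0 0 0 1" --pt "-2.75 -3.05 0 0 0 0 1" --pt "-2.75 -3.05 0 0 0 0 1" --pt "-2.75 -3.05 0 0 0 0 1" --pt "-2.75 -3.05 0 0 0 0 1" --pt "-2.75 -3.05 0 0 0 0 1" --pt "-2.75 -3.05 0 0 0 0 1" --pt "-2.75 -3.05 0 0 0 0 1" --pt "-2.75 -3.05 0 0 0 0 1" --pt "0 0 0 0 0 -5.5 1"

```text
time: 1.82
tool_pos: [0.512, -0.1252, 0.2496]
tool_rot: [-0.0, 0.112, 0.994, -0.001]
contact_force: [0.5, 1.0, -0.1]
gripper_width: 0.998
grasp_force: 0.0
```

```bash
cat >> h.py <<'E'
CP=np.array([.5650,-.1325,0]);CR=Rn.from_euler("z",-.2221)
P=dict(handle=CP+CR.apply([-.03,-.035,.102]),knob=CP+CR.apply([-.065,.075,.094]),hinge=CP+CR.apply([.085,0,.074]))
def rep(target=None):
    s=manip.state();R=Rn.from_quat(s["tool_rot"],scalar_first=True)
    print("t",round(s["time"],2),"pos",s["tool_pos"].round(4),"F",s["contact_force"].round(2),"M",s["ft_torque"].round(3),"w",round(s["gripper_width"],3),"g",round(float(s["grasp_force"]),1))
    print("J",s["joint_pos"].round(2),"Rcase",(CR.inv()*R).as_matrix().round(3).tolist())
    if target is not None: print("togo tool cm",(R.inv().apply(target-s["tool_pos"])*100).round(2))
E
python3 - <<'E'
from h import *
rep(P["handle"])
f=manip.grab_frame("wrist");print([proj(f,P[k]).round(1) for k in P]);cv2.imwrite("pics/w1.png",f["img"])
E
```

```text
t 1.82 pos [ 0.512  -0.1252  0.2496] F [ 0.46  0.98 -0.11] M [-0.012  0.008 -0.02 ] w 0.998 g 0.0
J [-0.38 -0.18  1.84 -0.    1.49 -1.73] Rcase [[-1.0, 0.003, -0.0], [0.003, 1.0, -0.002], [0.0, -0.002, -1.0]]
togo tool cm [-2.35 -3.01 14.76]
[array([283.3, 212.5]), array([410.5, 170.9]), array([322.9, 307.4])]
```

View pics/w1.png

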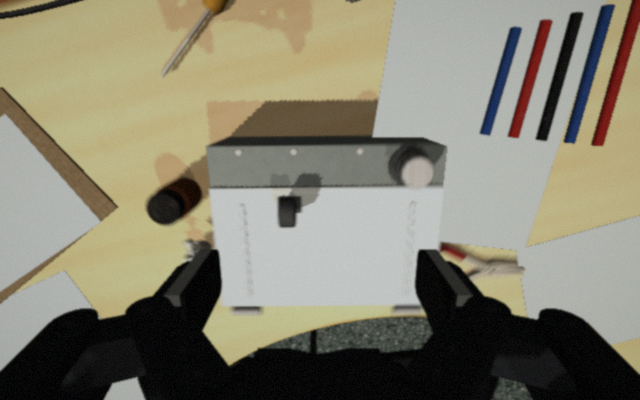

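The wrist view shows the handle at (288,212) and the knob top at (417,172), about 5 px right of predicted. The arm may still have been settling, so I'll recheck closer in.

Request:
move_arm --pt "-0.8 -1.0 2.3 0 0 0 1" --pt "-0.8 -1.0 2.3 0 0 0 1" --pt "-0.75 -0.8 2.4 0 0 0 1" --pt "0 0 0 0 0 0 1" --pt "0 0 0 0 0 0 1" --pt "0 0 0 0 0 0 1"

```text
time: 2.37
tool_pos: [0.5276, -0.1514, 0.1814]
tool_rot: [0.0, 0.11, 0.994, 0.0]
contact_force: [-0.1, 0.2, -1.0]
gripper_width: 1.0
grasp_force: 0.0
```

```bash
python3 - <<'E'
from h import *
rep(P["handle"])
f=manip.grab_frame("wrist");print([proj(f,P[k]).round(1) for k in P],proj(f,P["handle"]+[0,0,.013]),proj(f,P["handle"]+CR.apply([0,.01,0])));cv2.imwrite("pics/w2.png",f["img"])
E
```

```text
t 2.37 pos [ 0.5276 -0.1514  0.1814] F [-0.13  0.25 -1.02] M [-0.001 -0.033  0.004] w 1.0 g 0.0
J [-0.42 -0.08  1.86  0.    1.36 -1.77] Rcase [[-1.0, -0.001, 0.001], [-0.001, 1.0, 0.0], [-0.001, 0.0, -1.0]]
togo tool cm [-0.22 -0.84  7.94]
[array([305. , 216.2]), array([475. , 161.4]), array([349.6, 335. ])] [304.14334913 223.44697619] [320.26702879 216.25300072]
```

View pics/w2.png

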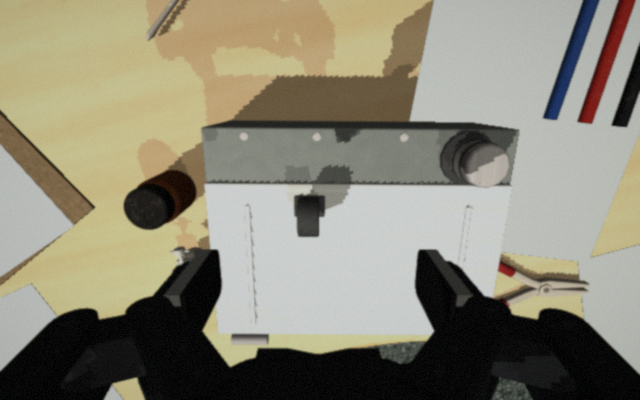

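The disc is at (309,216) and the pads are at 219 and 417, midpoint 318. I'll average the two y estimates, then descend and close.

Request:
move_arm --pt "-0.2 -0.7 1.5 0 0 0 1" --pt "0 0 2 0 0 0 1" --pt "0 0 2 0 0 0 1" --pt "0 0 1.5 0 0 0 1" --pt "0 0 0.7 0 0 0 0.5" --pt "0 0 0 0 0 0 0" --pt "0 0 0 0 0 0 -0.2" --pt "0 0 0 0 0 0 -0.4" --pt "0 0 0 0 0 0 -0.5" --pt "0 0 0 0 0 0 -0.5"

```text
time: 3.25
tool_pos: [0.5287, -0.1596, 0.1047]
tool_rot: [0.001, 0.11, 0.994, -0.0]
contact_force: [-1.5, -0.7, 0.1]
gripper_width: 0.25
grasp_force: 0.0
```

```bash
python3 - <<'E'
from h import *
rep(P["handle"])
E
```

```text
t 3.25 pos [ 0.5287 -0.1596  0.1047] F [-1.46 -0.72  0.08] M [-0.027 -0.053  0.014] w 0.25 g 0.0
J [-0.43  0.02  1.91  0.    1.22 -1.78] Rcase [[-1.0, -0.001, 0.002], [-0.001, 1.0, -0.0], [-0.002, -0.0, -1.0]]
togo tool cm [ 0.05 -0.06  0.27]
```

Request:
move_arm --pt "0 0 0 0 0 0 -0.6" --pt "0 0 0 0 0 0 -0.65" --pt "0 0 0 0 0 0 -1" --pt "0 0 0 0 0 0 -1" --pt "0 0 0 0 0 0 -1" --pt "0 0 0 0 0 0 -1"

```text
time: 3.75
tool_pos: [0.5287, -0.1582, 0.1043]
tool_rot: [0.001, 0.11, 0.994, 0.001]
contact_force: [1.3, 5.0, 4.4]
gripper_width: 0.145
grasp_force: 58.7
```

```bash
python3 - <<'E'
from h import *
rep(P["handle"])
E
```

```text
t 3.75 pos [ 0.5287 -0.1582  0.1043] F [1.27 5.01 4.41] M [ 0.894  0.006 -0.24 ] w 0.145 g 58.7
J [-0.43  0.02  1.91  0.    1.22 -1.78] Rcase [[-1.0, -0.001, 0.001], [-0.001, 1.0, 0.003], [-0.001, 0.003, -1.0]]
togo tool cm [ 0.02 -0.19  0.23]
```

Request:
move_arm --pt "0 0.15 0 0 0 0 -1" --pt "0 0 0 0 0 0 -1" --pt "0 0 0 0 0 0 -1"

```text
time: 4.0
tool_pos: [0.5287, -0.1581, 0.1043]
tool_rot: [0.0, 0.11, 0.994, -0.0]
contact_force: [-1.9, 1.4, 5.6]
gripper_width: 0.149
grasp_force: 59.0
```

Request:
move_arm --pt "-0.02 0 -0.1 0 0 0 -1" --pt "-0.02 0 -0.1 0 0 0 -1" --pt "0 0 0 0 0 0 -1" --pt "0 0 0 0 0 0 -1"

```text
time: 4.33
tool_pos: [0.5287, -0.1581, 0.1047]
tool_rot: [0.0, 0.11, 0.994, -0.0]
contact_force: [4.6, -1.4, -4.3]
gripper_width: 0.152
grasp_force: 58.4
```

Request:
move_arm --pt "-0.02 0 -0.1 0 0 0 -1" --pt "0 0 0 0 0 0 -1" --pt "0 0 0 0 0 0 -1"

```text
time: 4.58
tool_pos: [0.5289, -0.1581, 0.1054]
tool_rot: [0.0, 0.11, 0.994, -0.0]
contact_force: [5.7, -1.8, -6.8]
gripper_width: 0.151
grasp_force: 58.4
```

Request:
move_arm --pt "-0.02 0 -0.1 0 0 0 -1" --pt "0 0 0 0 0 0 -1" --pt "0 0 0 0 0 0 -1"

```text
time: 4.83
tool_pos: [0.529, -0.1581, 0.1059]
tool_rot: [0.0, 0.11, 0.994, -0.0]
contact_force: [7.1, -2.2, -10.2]
gripper_width: 0.156
grasp_force: 58.4
```

Request:
move_arm --pt "-0.02 0 -0.1 0 0 0 -1" --pt "0 0 0 0 0 0 -1" --pt "0 0 0 0 0 0 -1"

```text
time: 5.08
tool_pos: [0.5292, -0.1582, 0.1068]
tool_rot: [0.0, 0.11, 0.994, -0.0]
contact_force: [9.0, -4.2, -9.4]
gripper_width: 0.149
grasp_force: 58.5
```

```bash
python3 - <<'E'
from h import *
rep(P["handle"])
E
```

```text
t 5.08 pos [ 0.5292 -0.1582  0.1068] F [ 9.   -4.17 -9.45] M [-0.237 -0.775 -0.277] w 0.149 g 58.5
J [-0.43  0.01  1.9  -0.    1.22 -1.77] Rcase [[-1.0, -0.001, 0.0], [-0.001, 1.0, -0.0], [-0.0, -0.0, -1.0]]
togo tool cm [ 0.07 -0.21  0.48]
```

Request:
move_arm --pt "-0.03 0 -0.1 0 0 0 -1" --pt "0 0 0 0 0 0 -1" --pt "0 0 0 0 0 0 -1"

```text
time: 5.33
tool_pos: [0.5294, -0.1583, 0.1077]
tool_rot: [0.0, 0.11, 0.994, -0.0]
contact_force: [8.8, -3.4, -9.8]
gripper_width: 0.151
grasp_force: 58.4
```

Request:
move_arm --pt "-0.03 0 -0.1 0 0 0 -1" --pt "0 0 0 0 0 0 -1" --pt "0 0 0 0 0 0 -1"

```text
time: 5.58
tool_pos: [0.5295, -0.1583, 0.1083]
tool_rot: [-0.0, 0.11, 0.994, -0.0]
contact_force: [8.9, -3.6, -11.2]
gripper_width: 0.155
grasp_force: 58.5
```

```bash
python3 - <<'E'
from h import *
rep(P["handle"])
E
```

```text
t 5.58 pos [ 0.5295 -0.1583  0.1083] F [  8.88  -3.6  -11.16] M [-0.392 -0.876 -0.247] w 0.155 g 58.5
J [-0.42  0.01  1.9  -0.    1.23 -1.77] Rcase [[-1.0, -0.001, -0.0], [-0.001, 1.0, -0.0], [0.0, -0.0, -1.0]]
togo tool cm [ 0.11 -0.21  0.63]
```

Request:
move_arm --pt "-0.03 0 -0.1 0 0 0 -1" --pt "0 0 0 0 0 0 -1" --pt "0 0 0 0 0 0 -1"

```text
time: 5.83
tool_pos: [0.5296, -0.1583, 0.1089]
tool_rot: [-0.0, 0.11, 0.994, -0.0]
contact_force: [8.8, -3.1, -13.7]
gripper_width: 0.154
grasp_force: 58.5
```

Request:
move_arm --pt "-0.03 0 -0.1 0 0 0 -1" --pt "0 0 0 0 0 0 -1" --pt "0 0 0 0 0 0 -1"

```text
time: 6.08
tool_pos: [0.5298, -0.1583, 0.1094]
tool_rot: [-0.0, 0.11, 0.994, -0.0]
contact_force: [9.7, -3.5, -14.8]
gripper_width: 0.156
grasp_force: 58.5
```

Request:
move_arm --pt "-0.03 0 -0.1 0 0 0 -1" --pt "0 0 0 0 0 0 -1" --pt "0 0 0 0 0 0 -1"

```text
time: 6.33
tool_pos: [0.5299, -0.1583, 0.1099]
tool_rot: [-0.001, 0.11, 0.994, -0.0]
contact_force: [10.6, -3.8, -16.8]
gripper_width: 0.154
grasp_force: 58.5
```

```bash
python3 - <<'E'
from h import *
rep(P["handle"])
E
```

```text
t 6.33 pos [ 0.5299 -0.1583  0.1099] F [ 10.62  -3.77 -16.83] M [-0.561 -1.239 -0.283] w 0.154 g 58.5
J [-0.42  0.01  1.9  -0.    1.23 -1.77] Rcase [[-1.0, -0.001, -0.001], [-0.001, 1.0, -0.0], [0.001, -0.0, -1.0]]
togo tool cm [ 0.14 -0.21  0.79]
```

After about 3.4 mm of free rise the force climbs at about 3 N/mm (9.8 to 16.8 N over 2.2 mm), so the lid is caught. I'll lower it and let go.

Request:
move_arm --pt "0.08 0 0.25 0 0 0 -1" --pt "0.06 0 0.25 0 0 0 -1" --pt "0.06 0 0.25 0 0 0 -1" --pt "0.05 0 0.2 0 0 0 -1" --pt "0 0 0 0 0 0 -1" --pt "0 0 0 0 0 0 -1"

```text
time: 6.83
tool_pos: [0.5285, -0.1581, 0.1045]
tool_rot: [0.0, 0.11, 0.994, -0.0]
contact_force: [-0.3, -0.5, 3.5]
gripper_width: 0.15
grasp_force: 61.7
```

```bash
python3 - <<'E'
from h import *
rep(P["handle"])
E
```

```text
t 6.83 pos [ 0.5285 -0.1581  0.1045] F [-0.28 -0.49  3.5 ] M [-0.16  -0.458 -0.257] w 0.15 g 61.7
J [-0.43  0.01  1.91 -0.    1.22 -1.78] Rcase [[-1.0, -0.001, 0.001], [-0.001, 1.0, -0.0], [-0.001, -0.0, -1.0]]
togo tool cm [-0.   -0.2   0.25]
```

Request:
move_arm --pt "0 0 0 0 0 0 0.2" --pt "0 0 0 0 0 0 0.2" --pt "0 0 0 0 0 0 0.2" --pt "0 0 -1 0 0 0 0.5" --pt "0 0 -2 0 0 0 0.5" --pt "0 0 -2 0 0 0 0.5" --pt "0 0 -1 0 0 0 0.5" --pt "0.7 2.2 0 0 0 0 0.5" --pt "0.7 2.2 0 0 0 0 0.5" --pt "0.7 2.2 0 0 0 0 0.5" --pt "0.7 2.2 0 0 0 0 0.5" --pt "0.7 2.2 0 0 0 0 0.5" --pt "0 0 0 0 0 0 0.5" --pt "0 0 0 0 0 0 0.5" --pt "0 0 0 0 0 0 0.5"

```text
time: 8.08
tool_pos: [0.5182, -0.0432, 0.164]
tool_rot: [0.0, 0.11, 0.994, -0.0]
contact_force: [0.3, 0.7, -0.2]
gripper_width: 0.749
grasp_force: 0.0
```

```bash
cat >>h.py <<'E'
dy=CR.apply([0,.0018,0])
CP=CP+dy
for k in P:P[k]=P[k]+dy
E
python3 - <<'E'
from h import *
rep(P["knob"])
f=manip.grab_frame("wrist");print(proj(f,P["knob"]+[0,0,.013]),proj(f,P["handle"]));cv2.imwrite("pics/w3.png",f["img"])
E
```

```text
t 8.08 pos [ 0.5182 -0.0432  0.164 ] F [ 0.31  0.67 -0.23] M [ 0.025  0.016 -0.011] w 0.749 g 0.0
J [-0.23 -0.13  1.94 -0.    1.33 -1.58] Rcase [[-1.0, -0.002, 0.0], [-0.002, 1.0, -0.0], [-0.0, -0.0, -1.0]]
togo tool cm [-0.03  0.    7.  ]
[317.76846723 226.20236043] [143.21775853 274.66095207]
```

View pics/w3.png

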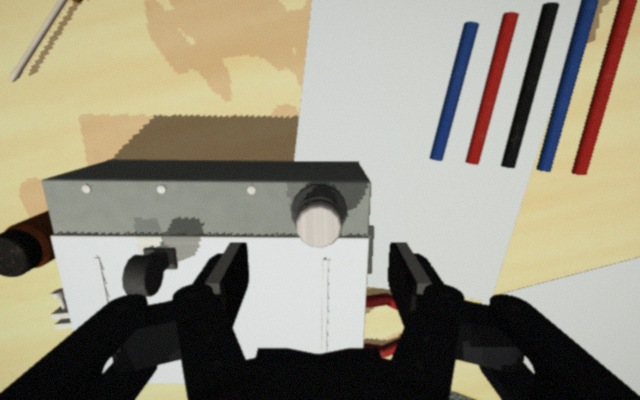

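The knob top is at (319,226), predicted (318,226), and sits between the pads. I'll descend and grip it.

Request:
move_arm --pt "0 0 2 0 0 0 0.3" --pt "0 0 2 0 0 0 0.1" --pt "0 0 1.2 0 0 0 0" --pt "0 0 0.6 0 0 0 0" --pt "0 0 0 0 0 0 -0.2" --pt "0 0 0 0 0 0 -0.3" --pt "0 0 0 0 0 0 -0.6" --pt "0 0 0 0 0 0 -0.6" --pt "0 0 0 0 0 0 -0.6" --pt "0 0 0 0 0 0 -0.6"

```text
time: 8.97
tool_pos: [0.5186, -0.0429, 0.1067]
tool_rot: [0.001, 0.11, 0.994, -0.0]
contact_force: [-0.8, 1.0, 2.5]
gripper_width: 0.3
grasp_force: 59.4
```

```bash
python3 - <<'E'
from h import *
rep(P["knob"])
E
```

```text
t 8.97 pos [ 0.5186 -0.0429  0.1067] F [-0.8   1.03  2.49] M [0.087 0.128 0.018] w 0.3 g 59.4
J [-0.23 -0.06  1.98 -0.    1.22 -1.58] Rcase [[-1.0, -0.002, 0.001], [-0.002, 1.0, -0.0], [-0.001, -0.0, -1.0]]
togo tool cm [ 0.   -0.04  1.27]
```

Request:
move_arm --pt "0 0 0 0 0 6 -0.6" --pt "0 0 0 0 0 6 -0.6" --pt "0 0 0 0 0 6 -0.6" --pt "0 0 0 0 0 6 -0.6" --pt "0 0 0 0 0 6 -0.6" --pt "0 0 0 0 0 6 -0.6" --pt "0 0 0 0 0 6 -0.6" --pt "0 0 0 0 0 6 -0.6" --pt "0 0 0 0 0 6 -0.6" --pt "0 0 0 0 0 6 -0.6" --pt "0 0 0 0 0 6 -0.6" --pt "0 0 0 0 0 0 -0.6" --pt "0 0 0 0 0 0 -0.6"

```text
time: 10.05
tool_pos: [0.5194, -0.0421, 0.1067]
tool_rot: [0.001, 0.634, 0.774, 0.002]
contact_force: [3.4, 4.0, -0.6]
gripper_width: 0.301
grasp_force: 59.2
```

```bash
python3 - <<'E'
from h import *
rep(P["knob"])
E
```

```text
t 10.05 pos [ 0.5194 -0.0421  0.1067] F [ 3.38  4.01 -0.58] M [ 0.642 -0.361  0.024] w 0.301 g 59.2
J [-0.22 -0.06  1.98  0.    1.22 -0.42] Rcase [[-0.408, 0.913, 0.003], [0.913, 0.408, 0.002], [0.001, 0.004, -1.0]]
togo tool cm [-0.1  -0.12  1.27]
```

Request:
move_arm --pt "0 0 0 0 0 4 -0.6" --pt "0 0 0 0 0 3 -0.6" --pt "0 0 0 0 0 0 -0.6" --pt "0 0 0 0 0 0 -0.6"

```text
time: 10.38
tool_pos: [0.5195, -0.042, 0.1067]
tool_rot: [0.001, 0.68, 0.734, 0.002]
contact_force: [4.1, 4.1, -0.9]
gripper_width: 0.298
grasp_force: 59.2
```

```bash
python3 - <<'E'
from h import *
rep(P["knob"])
E
```

```text
t 10.38 pos [ 0.5195 -0.042   0.1067] F [ 4.13  4.12 -0.87] M [ 0.684 -0.433  0.032] w 0.298 g 59.2
J [-0.22 -0.06  1.98  0.    1.22 -0.3 ] Rcase [[-0.294, 0.956, 0.003], [0.956, 0.294, 0.002], [0.001, 0.004, -1.0]]
togo tool cm [-0.12 -0.11  1.27]
```

The knob turned 73° with low torque. I'll release it, go back and regrip the handle.

Request:
move_arm --pt "0 0 0 0 0 0 0" --pt "0 0 0 0 0 0 0" --pt "0 0 0 0 0 0 0.2" --pt "0 0 -1 0 0 0 0.2" --pt "0 0 -2 0 0 0 0.2" --pt "0 0 -2 0 0 0 0.2" --pt "0 0 -1 0 0 -7 0.2" --pt "0 0 0 0 0 -7 0.5" --pt "0 0 0 0 0 -7 0.5" --pt "0 0 0 0 0 -7 0.5" --pt "0 0 0 0 0 -7 0.5" --pt "0 0 0 0 0 -7 0.5" --pt "0 0 0 0 0 -7 0.5" --pt "0 0 0 0 0 -7 0.5" --pt "0 0 0 0 0 -7 0.5" --pt "0 0 0 0 0 -7 0.5" --pt "0 0 0 0 0 -3 0.5" --pt "0 0 0 0 0 0 0.5" --pt "0 0 0 0 0 0 0.5"

```text
time: 11.97
tool_pos: [0.5183, -0.043, 0.1666]
tool_rot: [0.0, 0.111, 0.994, -0.0]
contact_force: [-0.2, 0.1, -0.3]
gripper_width: 0.751
grasp_force: 0.0
```

```bash
python3 - <<'E'
from h import *
rep(P["handle"])
f=manip.grab_frame("wrist");cv2.imwrite("pics/w4.png",f["img"])
E
```

```text
t 11.97 pos [ 0.5183 -0.043   0.1666] F [-0.25  0.14 -0.27] M [-0.038  0.05   0.023] w 0.751 g 0.0
J [-0.23 -0.13  1.94 -0.    1.34 -1.57] Rcase [[-1.0, 0.0, 0.001], [0.0, 1.0, -0.0], [-0.001, -0.0, -1.0]]
togo tool cm [ -3.52 -11.02   6.46]
```

View pics/w4.png

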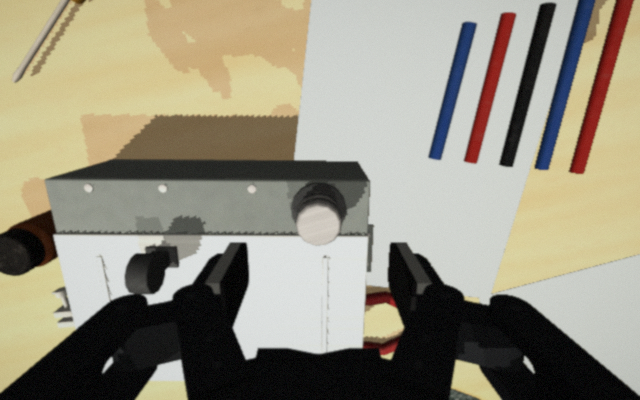

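The knob stands free at (319,225) and nothing else has moved. Now back to the handle.

Request:
move_arm --pt "-0.7 -2.2 0 0 0 0 0.5" --pt "-0.7 -2.2 0 0 0 0 0.5" --pt "-0.7 -2.2 0 0 0 0 0.5" --pt "-0.7 -2.2 0 0 0 0 0.5" --pt "-0.7 -2.2 0 0 0 0 0.5" --pt "0 0 0 0 0 0 0.5" --pt "0 0 2 0 0 0 0.2" --pt "0 0 2 0 0 0 0.2" --pt "0 0 1.5 0 0 0 0" --pt "0 0 0.7 0 0 0 -0.2" --pt "0 0 0 0 0 0 -0.4" --pt "0 0 0 0 0 0 -0.6" --pt "0 0 0 0 0 0 -0.7" --pt "0 0 0 0 0 0 -1" --pt "0 0 0 0 0 0 -1" --pt "0 0 0 0 0 0 -1" --pt "0 0 0 0 0 0 -1"

```text
time: 13.43
tool_pos: [0.5285, -0.158, 0.1046]
tool_rot: [0.0, 0.11, 0.994, -0.0]
contact_force: [-2.2, -0.3, 1.3]
gripper_width: 0.154
grasp_force: 59.9
```

```bash
python3 - <<'E'
from h import *
rep(P["handle"])
E
```

```text
t 13.43 pos [ 0.5285 -0.158   0.1046] F [-2.21 -0.26  1.34] M [-0.053  0.281 -0.256] w 0.154 g 59.9
J [-0.43  0.01  1.91 -0.    1.22 -1.78] Rcase [[-1.0, -0.001, 0.001], [-0.001, 1.0, -0.0], [-0.001, -0.0, -1.0]]
togo tool cm [ 0.   -0.03  0.26]
```

Now lift along the arc with the tool turning with the lid: 5 rows of 3° first, then check the force.

Request:
move_arm --pt "-0.17 0 -0.6 0 3 0 -1" --pt "-0.17 0 -0.6 0 3 0 -1" --pt "-0.17 0 -0.6 0 3 0 -1" --pt "-0.17 0 -0.6 0 3 0 -1" --pt "0 0 0 0 0 0 -1"

```text
time: 13.85
tool_pos: [0.5373, -0.16, 0.1282]
tool_rot: [-0.105, 0.11, 0.988, 0.012]
contact_force: [-5.4, -1.1, 1.3]
gripper_width: 0.154
grasp_force: 59.8
```

```bash
cat >>h.py <<'E'
def lid():
    s=manip.state();R=Rn.from_quat(s["tool_rot"],scalar_first=True)
    g=CR.inv().apply(s["tool_pos"]-P["hinge"]);print("rel hinge",g.round(4),"r",np.hypot(g[0],g[2]),"lid deg",np.degrees(np.arctan2(g[2],-g[0])-np.arctan2(.0305,.115)))
    d=(CR.inv()*R).apply([0,0,1]);print("tilt",np.degrees(np.arctan2(-d[0],-d[2])))
E
python3 - <<'E'
from h import *
rep();lid()
E
```

```text
t 13.85 pos [ 0.5373 -0.16    0.1282] F [-5.43 -1.09  1.28] M [-0.047  0.639 -0.239] w 0.154 g 59.8
J [-0.4   0.14  1.74 -0.04  1.47 -1.75] Rcase [[-0.978, -0.001, -0.21], [-0.001, 1.0, -0.0], [0.21, -0.0, -0.978]]
rel hinge [-0.106  -0.0348  0.0542] r 0.11901404851902604 lid deg 12.220954891522833
tilt 12.149922067429337
```

The lid is free and follows at 12.2°, with only small forces. Lifting the remaining 33°.

Request:
move_arm --pt "-0.17 0 -0.6 0 3 0 -1" --pt "-0.17 0 -0.6 0 3 0 -1" --pt "-0.17 0 -0.6 0 3 0 -1" --pt "-0.17 0 -0.6 0 3 0 -1" --pt "-0.17 0 -0.6 0 3 0 -1" --pt "-0.17 0 -0.6 0 3 0 -1" --pt "0 0 0 0 0 0 -1"

```text
time: 14.43
tool_pos: [0.5582, -0.1649, 0.158]
tool_rot: [-0.258, 0.106, 0.96, 0.028]
contact_force: [-5.1, -0.7, 4.5]
gripper_width: 0.152
grasp_force: 59.9
```

```bash
python3 - <<'E'
from h import *
rep();lid()
E
```

```text
t 14.43 pos [ 0.5582 -0.1649  0.158 ] F [-5.14 -0.73  4.51] M [-0.026  0.588 -0.092] w 0.152 g 59.9
J [-0.38  0.35  1.49 -0.08  1.82 -1.73] Rcase [[-0.865, -0.001, -0.502], [-0.001, 1.0, -0.001], [0.502, -0.0, -0.865]]
rel hinge [-0.0845 -0.0349  0.084 ] r 0.1191497742143019 lid deg 29.97260765973131
tilt 30.09957530728596
```

Request:
move_arm --pt "-0.17 0 -0.6 0 3 0 -1" --pt "-0.17 0 -0.6 0 3 0 -1" --pt "-0.17 0 -0.6 0 3 0 -1" --pt "-0.17 0 -0.6 0 3 0 -1" --pt "-0.17 0 -0.6 0 3 0 -1" --pt "0 0 0 0 0 0 -1" --pt "0 0 0 0 0 0 -1" --pt "0 0 0 0 0 0 -1" --pt "0 0 0 0 0 0 -1" --pt "0 0 0 0 0 0 -1" --pt "0 0 0 0 0 0 -1"

```text
time: 15.35
tool_pos: [0.5815, -0.1703, 0.1767]
tool_rot: [-0.379, 0.102, 0.919, 0.042]
contact_force: [-1.8, -5.2, 1.2]
gripper_width: 0.153
grasp_force: 59.9
```

```bash
python3 - <<'E'
from h import *
rep();lid()
f=manip.grab_frame("scene");t=f["img"][130:290,230:430];cv2.imwrite("pics/s9.png",cv2.resize(t,None,fx=3.5,fy=3.5))
E
```

```text
t 15.35 pos [ 0.5815 -0.1703  0.1767] F [-1.77 -5.17  1.22] M [-0.506 -0.431  0.223] w 0.153 g 59.9
J [-0.36  0.54  1.28 -0.12  2.1  -1.73] Rcase [[-0.709, -0.001, -0.706], [-0.0, 1.0, -0.001], [0.706, -0.001, -0.709]]
rel hinge [-0.0606 -0.035   0.1027] r 0.1192995631585857 lid deg 44.60366773814181
tilt 44.88601503878895
```

View pics/s9.png

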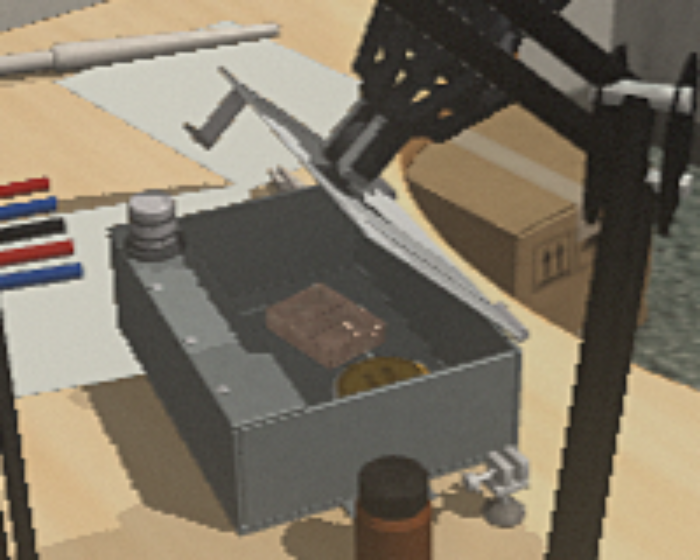

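The picture shows the lid held half open in the gripper (handle at about (345,165)). The jar at (393,500) and vice at (500,485) are undisturbed, and the angle is 44.7° and steady.

```bash
python3 -c "
from plant import manip
print(manip.job_done())"
```

```text
the job is handed in; nothing more can be done
None
```

The tug showed the lid was caught, so I lowered it, turned the knob 73° clockwise to free the catch, and lifted the lid; I handed the job in with it held steadily at about 45°, and saw nothing around the case moved.

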